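Dose the washer and set its programme

TASK

Tip all six laundry tablets out of the orange cup into the washer's grey detergent tray and stand the empty cup back upright on its blue coaster. Then turn the black programme dial until its pointer clicks in at the green dot, and let go; leave everything else on the counter and the washer where it is.

Things in the scene. Friction and masses are not known exactly. Their poses are not given: they have to be found in the camera images.
- cup: orange tapered plastic cup, about 90 g: 75 mm high, outer diameter 74 mm at the rim, 59 mm at the foot (65 mm at 30 mm height), inner floor 4 mm above the underside, wall 3 mm. It holds the six tablets, which lie in one layer on its floor. Origin: centre of its underside; z points up out of the mouth. With the tablets its centre of mass is about 25 mm up.
- coaster: flat round blue coaster fixed on the counter, 120 mm across, 4 mm thick; the cup starts at its centre. Origin: centre of its underside, on the counter.
- washer: white top-loading washer built into the counter; only its deck stands proud: a block 540 (x) x 420 (y) x 80 mm high, yaw within 0.15 rad. Origin: centre of the deck block, at counter height; x away from the robot, y left. Tray centre at x -130, y +100 mm, dial axis at x -130, y -100 mm. From x -45 mm outwards lies its closed lid, 12 mm above the deck.
- tray_floor (a point): centre of the floor of the detergent tray, a square grey well (130 x 130 mm inside, vertical walls) sunk in the washer's white deck. The floor is 20 mm above the counter, the deck and the tray's rim 80 mm, so the tray is 60 mm deep. x, y: along the washer's edges, z up.
- dial (a joint): angle (rad) of the black dial on the washer's deck, axis vertical. 0 = off, where it starts, pointer to the washer's +x; positive is counter-clockwise seen from above. Click-stops at -1.2, -0.6, 0, 0.6, 1.2: the four dots lie at those other than 0, in any order. Let go, it snaps to the nearest stop; crossing the hump takes about 0.07 N m. Hard stops at +-1.28.
- dial_grip (a point): point on the dial's axis at which to grip it, 30 mm above the deck (110 mm above the counter). The dial's grip is an upright bar 46 mm long, 14 mm thick, its top 44 mm above the deck, on a 52 mm disc 13 mm high. x of this frame points along the bar to its pointer end, z up.
- dial_aim (a point): the spot on the deck that the dial's pointer (white line on the bar) aims at, 44 mm from the dial's axis; turns with the dial.
- dot_green: flat green dot, 16 mm across, on the deck 44 mm from the dial's axis: the programme to select. Which of the four stops it lies at changes. Origin: its centre.
- dot_red: like the green dot, but red: another programme.
- dot_yellow: the same in yellow.
- dot_blue: the same in blue.
- softener: blue bottle, 72 mm across, 210 mm high, standing on the counter beyond the cup. Bystander. Origin: centre of its underside.
- stain_spray: white bottle with a green label and a red cap, 56 mm across, 170 mm high, on the washer's lid. Bystander. Origin: centre of its underside.
- tablet_jar: clear jar with a white lid, 90 mm across, 120 mm high, to the far left. Bystander. Origin: centre of its underside.
- brush: green-handled brush, 180 mm long, lying on the washer's lid. Bystander. Origin: under its middle.
- soap_tin: low round tin with a yellow label, 68 mm across, 60 mm high, on the counter left of the cup. Bystander. Origin: centre of its underside.
- mug: blue mug, 80 mm across, 90 mm high, on the counter to the right of the washer. Bystander. Origin: centre of its underside.
- tablet1: pale blue ball-shaped laundry tablet with a white band, 16 mm across, 10 g; one of six alike, in the cup at the start. Origin: its centre.
- tablet2: another such tablet.
- tablet3: another such tablet.
- tablet4: another such tablet.
- tablet5: another such tablet.
- tablet6: another such tablet.

How it is judged:
On the way, in this order (a step that is already met when the one before it is completed fails the run):
1. all six tablets are in the detergent tray (horizontal distance between each of tablet1, tablet2, tablet3, tablet4, tablet5, tablet6 and tray_floor below 0.095 m and z of tablet1 in the frame of tray_floor between 0 and 0.05 m and z of tablet2 in the frame of tray_floor between 0 and 0.05 m and z of tablet3 in the frame of tray_floor between 0 and 0.05 m and z of tablet4 in the frame of tray_floor between 0 and 0.05 m and z of tablet5 in the frame of tray_floor between 0 and 0.05 m and z of tablet6 in the frame of tray_floor between 0 and 0.05 m), for 0.2 s.
2. the cup stands upright on its coaster, let go (horizontal distance between cup and coaster below 0.032 m and angle between cup's own z axis and vertical below 0.08 rad and z of cup in the frame of coaster below 0.008 m and linear speed of cup below 0.03 m/s and contact force between cup and the fingers below 0.1 N), for 0.2 s.
3. the dial's pointer is at the green dot (horizontal distance between dial_aim and dot_green below 0.008 m and velocity of joint dial between -0.1 and 0.1 rad/s), for 0.2 s.
At the end, for the whole second after the job is handed in: All six tablets lie at rest in the detergent tray (below its rim); the cup stands upright (within about 4 degrees) on the coaster, its centre within 32 mm of the coaster's, let go and at rest; the dial is at rest with its pointer's aim point within 8 mm of the green dot's centre (all of step 1 and all of step 2 and all of step 3 and linear speed of each of tablet1, tablet2, tablet3, tablet4, tablet5, tablet6 below 0.05 m/s); the robot touches nothing.
It fails at once if a bystander (bottle, spray, jar, brush, tin or mug) is moved by more than 30 mm (distance of any of softener, stain_spray, tablet_jar, brush, soap_tin, mug from where it was at the start of the episode above 0.03 m).
It also fails if it takes over 70 s, if anything falls off the work surface, if the arm or the gripper's body presses on something with over 40 N, if the wrist force passes 120 N, or if a joint passes its speed limit or range.

ROBOT

A 6-joint arm with a two-finger parallel gripper is mounted at the origin on the work surface. World frame = base frame: x ahead of the robot, y to its left, z up, the work surface at z = 0. Lengths are in m, angles in rad, forces in N, time in s.
With the tool pointing down it reaches from about 0.425 to 0.95 m from the base axis. Payload 14.7 kg.
Tool frame: the origin (TCP) lies at the very end of the fingers, on their centre line; the grasp point (between the pads) lies 19 mm behind it; z points along the fingers, y is the direction in which the jaws open and shut (so a half turn about z gives the same grasp; the last joint's range is limited). The gripper opens to 85 mm and grips with 20 to 120 N. Pads are 22 mm wide; open, the fingers measure 114 mm over their backs; the gripper's body (76 mm by 85 mm) begins 54 mm behind the grasp point. The pads swing forward as they close: fully open they stand 13 mm farther back than shut.
Start: joints at [-1.349, 0.48, 1.596, -0, 1.065, -0.047], TCP at [0.173, -0.627, 0.231] pointing down, gripper open.
Joint ranges: [-2.75, 2.75], [-0.82, 2.05], [0.23, 2.67], [-1.56, 4.7], [0.09, 2.69], [-2.92, 2.92]. Speed limits (rad/s): [1.89, 1.89, 2.39, 3.01, 3.01, 3.01].

INTERFACE

Orientations are given as [roll, pitch, yaw] about the fixed x, y, z axes, in that order (R = Rz(yaw) Ry(pitch) Rx(roll)).
In Python, from bench import * gives the robot as it stands. Calls block until the motion is done:
- move_pose(position, orientation): joint-space move of the TCP to a pose.
- line_to(position, max_speed=0.15, attitude=None): straight line of the TCP; attitude=None keeps the orientation; max_speed is the mean speed in m/s.
- move_joints(angles): joint-space move.
- gripper_open() and clamp(): open the fingers fully, or close them until they stop; the grip force is fixed at half the most.
- sleep(seconds).
- inverse_kinematics(position, orientation): joint angles nearest the present ones, or None.
- sense(): the state.
- read_camera(name): name is "scene" or "top" or "wrist"; returns the picture (400x640x3 uint8, blue, green, red); there is no depth.
- camera_params(name): a dict with "intrinsics" (3x3 intrinsics, pixels), "D" ([k1, k2, p1, p2, k3] as OpenCV has them; the pictures are not rectified), "view" (4x4, takes a point from world to camera coordinates). Camera axes: x right, y down, z forward; pixel columns grow to the right and rows downward; lengths in m; the calibration is good to about 2 mm. A picture is of the moment at which its call begins: read the wrist's pose just before it. camera_params takes no time and is no camera call; for the wrist camera it gives the pose at the moment of the call.
A pose or a line that the arm cannot do raises PlanningError and nothing moves.
- job_done(): hands the job in, once; it reports no verdict.
The state is a dict: "clock": time; "joints": joint angles; "qd": joint speeds; "joint_efforts": joint torques, N m; "tcp_pos": TCP position; "eef_rot": TCP orientation; "ft_force": force on the tool from outside, world axes, zero at the start; "torque": the same for the moment, N m; "gripper_width": finger opening in m.
Only numpy, scipy, OpenCV 4.12 (cv2) and the standard library are available. Lean on these libraries where they do the work, as an engineer would, in place of code of your own. Each camera call takes 0.05 s, during which the arm holds its last target.

## Working session

There is one attempt and no reset: what is moved stays moved. The work goes in short steps, each a Python script; the robot and the scene stay as the last script left them, time stands still between calls to the robot, and variables do not carry over. Pictures are saved under pics/ and viewed, and the job is handed in when it is done.

```bash
ls; mkdir -p pics; python3 - <<'E'
from bench import *
import cv2
for n in ["scene","top","wrist"]:
    cv2.imwrite(f"pics/{n}0.png",read_camera(n))
    p=camera_params(n); print(n,p)
print(sense())
E
```

```text
pics
scene {'intrinsics': array([[366.88036552,   0.        , 320.45578281],
       [  0.        , 366.88036552, 198.28142701],
       [  0.        ,   0.        ,   1.        ]]), 'D': array([-0.03879747,  0.        ,  0.        ,  0.        ,  0.        ]), 'view': array([[-0.59223461,  0.80574627,  0.00557848,  0.36158548],
       [ 0.67856053,  0.50246093, -0.53580651, -0.36743554],
       [-0.43452707, -0.31353782, -0.84432237,  1.69087945],
       [ 0.        ,  0.        ,  0.        ,  1.        ]])}
top {'intrinsics': array([[513.82985709,   0.        , 321.14549766],
       [  0.        , 513.82985709, 210.68413701],
       [  0.        ,   0.        ,   1.        ]]), 'D': array([0.03519144, 0.        , 0.        , 0.        , 0.        ]), 'view': array([[-0.01717636, -0.99978433,  0.01167289, -0.01328101],
       [-0.99183407,  0.01556188, -0.12658201,  0.60675127],
       [ 0.12637306, -0.01375179, -0.99188746,  1.74948728],
       [ 0.        ,  0.        ,  0.        ,  1.        ]])}
wrist {'intrinsics': array([[355.38276845,   0.        , 320.78897439],
       [  0.
[... 379 characters left out ...]
     ,  0.        ,  1.        ]])}
{'clock': 0.15, 'joints': array([-1.34862809e+00,  4.80704376e-01,  1.59673853e+00, -3.48261038e-05,
        1.06511319e+00, -4.66213743e-02]), 'qd': array([ 0.00010903, -0.00288474, -0.00211589,  0.00148415, -0.00039619,
        0.00133371]), 'joint_efforts': array([ 4.48761257e-04, -9.51151872e+01, -4.30455637e+01, -3.17684362e-04,
        8.08668381e-03,  2.60208418e-05]), 'tcp_pos': array([ 0.17254129, -0.62634434,  0.23080555]), 'eef_rot': array([-3.14062884e+00, -1.44827014e-05,  2.68806488e-01]), 'ft_force': array([-0.02032429, -1.08323402, -0.5122831 ]), 'torque': array([ 0.02360369, -0.04411632,  0.02546835]), 'gripper_width': 0.08524057633605542}
```

View pics/scene0.png

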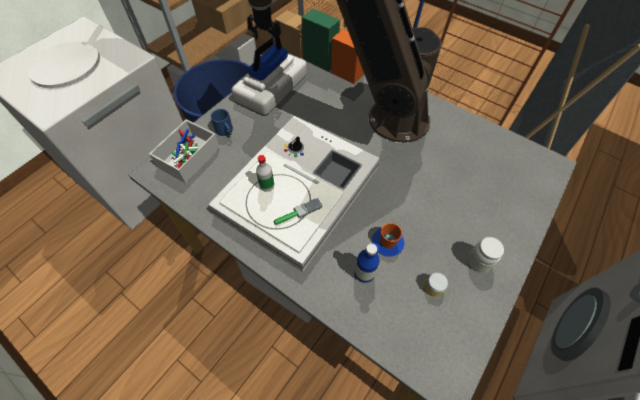

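View pics/top0.png

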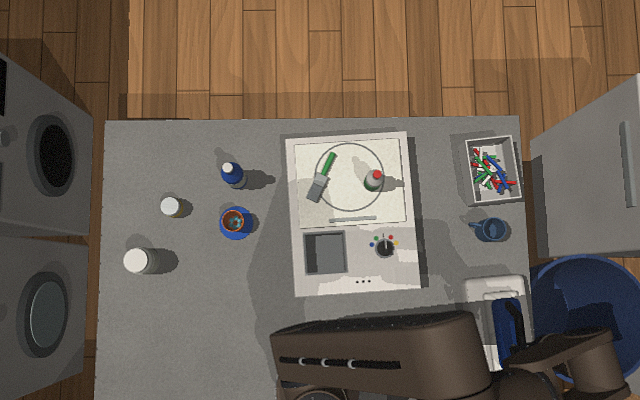

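View pics/wrist0.png

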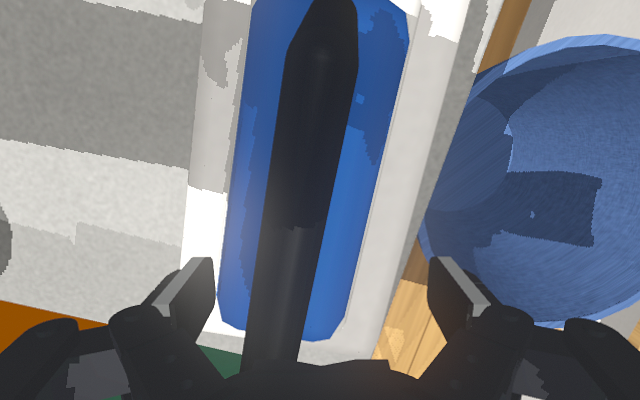

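The scene and top views show everything. In the top view the cup is near (235,222), the tray near (325,253) and the dial near (385,248), with the dots around it. Next I'll measure these.

```bash
cat > h.py <<'E'
import numpy as np, cv2
from bench import *
def ray(n,uv,P=None):
    P=P or camera_params(n)
    x=cv2.undistortPoints(np.array(uv,float).reshape(-1,1,2),P["intrinsics"],P["D"]).reshape(-1,2)
    V=P["view"];R=V[:3,:3];c=-R.T@V[:3,3]
    return c,np.c_[x,np.ones(len(x))]@R
def onplane(n,uv,z,P=None):
    c,d=ray(n,uv,P); return c+d*((z-c[2])/d[:,2])[:,None]
def proj(n,X,P=None):
    P=P or camera_params(n);V=P["view"]
    return cv2.projectPoints(np.array(X,float).reshape(-1,3),cv2.Rodrigues(V[:3,:3])[0],V[:3,3],P["intrinsics"],P["D"])[0].reshape(-1,2)
def hsv(im): return cv2.cvtColor(im,cv2.COLOR_BGR2HSV)
def crop(im,x0,y0,x1,y1,s,f): cv2.imwrite(f,cv2.resize(im[y0:y1,x0:x1],None,fx=s,fy=s,interpolation=cv2.INTER_CUBIC))
E
python3 - <<'E'
from h import *
t=cv2.imread("pics/top0.png")
crop(t,280,215,430,305,5,"pics/topdial.png")
crop(t,205,140,275,250,5,"pics/topcup.png")
H=hsv(t)
# coaster: blue
m=cv2.inRange(H,(100,120,60),(125,255,255)); n,l,s,c=cv2.connectedComponentsWithStats(m)
for i in range(1,n):
    if s[i,4]>15: print('blue',s[i],c[i])
m=cv2.inRange(H,(3,120,60),(15,255,255)); n,l,s,c=cv2.connectedComponentsWithStats(m)
for i in range(1,n):
    if s[i,4]>60: print('or',s[i],c[i])
E
```

```text
blue [486 155  23  38 172] [498.70930233 174.13953488]
blue [221 162  22  22 256] [232.44140625 174.5390625 ]
blue [220 207  33  33 449] [238.72828508 224.71937639]
blue [573 254  22   4  31] [583.48387097 255.41935484]
blue [604 258  36  28  89] [624.01123596 271.1011236 ]
blue [591 282  11  12  30] [596.06666667 287.73333333]
blue [620 285  13  14  54] [626.01851852 292.25925926]
blue [580 288   6   8  17] [582.47058824 292.35294118]
blue [596 288  11  15  40] [600.6   294.125]
blue [635 288   5  11  21] [637.04761905 293.85714286]
blue [574 294  22  14  66] [583.27272727 300.57575758]
blue [606 295  11   8  25] [610.92 298.96]
blue [568 296   6  14  30] [570.66666667 303.26666667]
blue [613 297  27  54 483] [628.59627329 321.45341615]
blue [507 299  14  12  55] [514.96363636 302.90909091]
blue [496 300  21  67 658] [505.18844985 330.8449848 ]
blue [632 361   8  10  22] [635.81818182 365.68181818]
blue [623 370  10   8  26] [627.69230769 373.03846154]
blue [555 372  19  11  56] [564.08928571 377.375     ]
or [    0     0   640   343 63376] [338.55544686  59.48346377]
or [222 210  22  21 223] [231.69955157 219.14349776]
or [608 257  32  25 286] [629.72727273 264.34615385]
```

View pics/topdial.png

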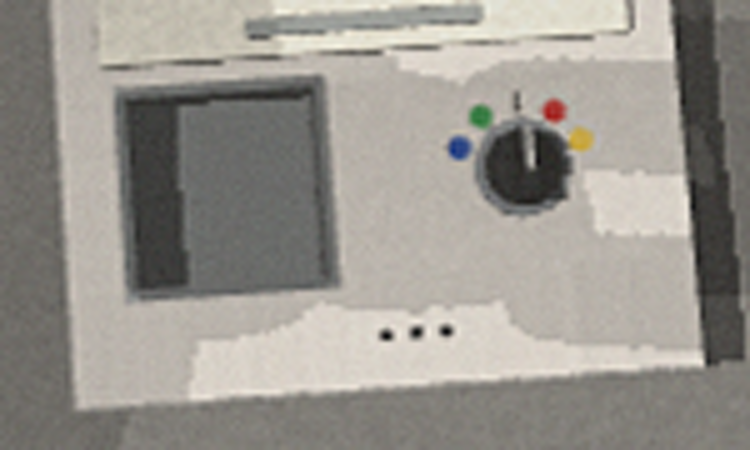

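View pics/topcup.png

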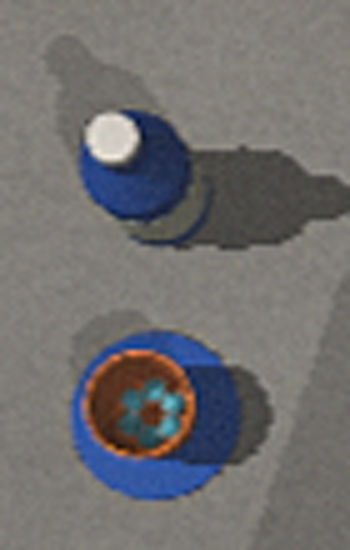

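In the top view the green dot is at about (376,238), at the +0.6 stop, with blue at +1.2, red at -0.6 and yellow at -1.2. The cup with six tablets stands on the coaster. Next I'll compute positions.

```bash
python3 - <<'E'
from h import *
t=cv2.imread("pics/top0.png");H=hsv(t)
def blob(lo,hi,box):
    m=cv2.inRange(H,lo,hi);k=np.zeros_like(m);x0,y0,x1,y1=box;k[y0:y1,x0:x1]=m[y0:y1,x0:x1]
    ys,xs=np.nonzero(k);return (xs.mean(),ys.mean(),len(xs))
b=(365,225,405,252)
D={}
for n,lo,hi in [('green',(45,80,40),(85,255,255)),('blue',(100,80,40),(125,255,255)),('yellow',(17,80,80),(32,255,255)),('red',(170,90,60),(180,255,255))]:
    r=blob(lo,hi,b);D[n]=onplane('top',r[:2],.08)[0];print(n,np.round(r,1),D[n].round(4))
# tray corners
uv=np.array([(121,91),(323,79),(338,286),(132,296)])/5.+[280,215]-0.4
T=onplane('top',uv,.08);print('tray',T.round(4),T.mean(0).round(4),np.linalg.norm(T-np.roll(T,1,0),axis=1))
dk=np.array([(75,410),(705,366)])/5.+[280,215]-.4
K=onplane('top',dk,.08);print('front edge',K.round(4),np.linalg.norm(K[0]-K[1]))
e=K[0]-K[1];yaw=np.arctan2(e[1],e[0])-np.pi/2;print('yaw',yaw)
e=(T[0]+T[3]-T[1]-T[2]);print('yaw tray',np.arctan2(e[1],e[0])-np.pi/2)
e=(T[0]-T[3]+T[1]-T[2]);print('yaw tray x',np.arctan2(e[1],e[0]))
# dial centre from dots, known radius and angles
for yw in [yaw]:
    for n,a in [('green',.6),('blue',1.2),('red',-.6),('yellow',-1.2)]:
        print(n,'->axis',(D[n][:2]-.044*np.array([np.cos(a+yw),np.sin(a+yw)])).round(4))
# coaster: fit circle of outer contour
m=cv2.inRange(H,(100,100,30),(130,255,255));k=np.zeros_like(m);k[200:245,212:262]=m[200:245,212:262]
c=max(cv2.findContours(k,0,1)[0],key=cv2.contourArea).reshape(-1,2).astype(float)
h=cv2.convexHull(c.astype(np.float32)).reshape(-1,2)
P=onplane('top',h,.004)[:,:2];(A,res,*_)=np.linalg.lstsq(np.c_[2*P,np.ones(len(P))],(P**2).sum(1),rcond=None)
print('coaster',A[:2],np.sqrt(A[2]+A[:2]@A[:2]))
m=cv2.inRange(H,(2,90,40),(16,255,255));k=np.zeros_like(m);k[200:245,212:262]=m[200:245,212:262]
c=max(cv2.findContours(k,0,1)[0],key=cv2.contourArea);h=cv2.convexHull(c).reshape(-1,2).astype(float)
P=onplane('top',h,.079)[:,:2];(A,res,*_)=np.linalg.lstsq(np.c_[2*P,np.ones(len(P))],(P**2).sum(1),rcond=None)
print('cup rim',A[:2],np.sqrt(A[2]+A[:2]@A[:2]))
for n,uv,z in [('softener cap',(227,168),.21),('tin',(172,206),.06),('jar',(136,260),.12),('spray cap',(375,174),.262)]: print(n,onplane('top',uv,z).round(3))
E
```

```text
green [375.5 237.7  14. ] [ 0.5062 -0.2047  0.08  ]
blue [371.5 244.3  14. ] [ 0.4843 -0.1905  0.08  ]
yellow [395.7 242.4  19. ] [ 0.4894 -0.2726  0.08  ]
red [nan nan  0.] [nan nan nan]
tray [[ 0.5268  0.0372  0.08  ]
 [ 0.5327 -0.0995  0.08  ]
 [ 0.3936 -0.1064  0.08  ]
 [ 0.3893  0.0316  0.08  ]] [ 0.4606 -0.0343  0.08  ] [0.13762491 0.13687092 0.13931762 0.13803895]
front edge [[ 0.3149  0.0705  0.08  ]
 [ 0.3367 -0.3499  0.08  ]] 0.42096085137139144
yaw 0.05194273766727009
yaw tray 0.037183123257656714
yaw tray x 0.04493474978473757
green ->axis [ 0.4713 -0.2314]
blue ->axis [ 0.4705 -0.2323]
red ->axis [nan nan]
yellow ->axis [ 0.4714 -0.2324]
coaster [0.57336474 0.27856532] 0.05911306219304396
cup rim [0.57233433 0.27714447] 0.03687987059378838
softener cap [[0.726 0.275 0.21 ]]
tin [[0.628 0.487 0.06 ]]
jar [[0.444 0.583 0.12 ]]
spray cap [[ 0.689 -0.188  0.262]]<stdin>:5: RuntimeWarning: Mean of empty slice.
  ret = ret.dtype.type(ret / rcount)
```

```bash
cat >> h.py <<'E'
from scipy.spatial.transform import Rotation as Ro
def toolR(al,th,roll=0,flip=1):
    z=np.array([np.cos(th)*np.cos(al),np.cos(th)*np.sin(al),-np.sin(th)])
    y=flip*np.array([-np.sin(al),np.cos(al),0]);x=np.cross(y,z)
    return Ro.from_matrix(np.c_[x,y,z])*Ro.from_euler('z',roll)
def rpy(R): return R.as_euler('xyz')
def tcp_for(g,R): return np.array(g)+.019*R.as_matrix()[:,2]
def ik(g,R): return inverse_kinematics(list(tcp_for(g,R)),list(rpy(R)))
E
python3 - <<'E'
from h import *
d=np.deg2rad
t0=sense()['clock']
print('grasp')
for th in (25,35,45):
  for al in range(-60,91,15):
    for f in (1,-1):
      q=ik([.573,.278,.044],toolR(d(al),d(th),0,f))
      if q is not None: print(th,al,f,np.round(q,2))
print('pour')
for th in (20,30,40):
  for al in range(-150,151,15):
    for r in (0,90,150,-90,-150):
      q=ik([.48,-.03,.18],toolR(d(al),d(th),d(r),1))
      if q is not None: print(th,al,r,np.round(q,2))
print(sense()['clock']-t0)
E
```

```text
grasp
25 -60 1 [ 0.89  1.07  1.61 -1.06  1.33  1.13]
25 -60 -1 [ 0.89  1.07  1.61 -1.06  1.33 -2.01]
25 -45 1 [ 0.92  1.02  1.82 -1.31  1.19  1.25]
25 -45 -1 [ 0.92  1.02  1.82 -1.31  1.19 -1.89]
25 -30 1 [0.92 1.   2.01 4.64 1.12 1.43]
25 -30 -1 [ 0.92  1.    2.01  4.64  1.12 -1.71]
25 -15 1 [0.87 1.01 2.19 4.25 1.16 1.63]
25 -15 -1 [ 0.87  1.01  2.19  4.25  1.16 -1.51]
25 0 1 [0.75 1.05 2.35 3.83 1.32 1.75]
25 0 -1 [ 0.75  1.05  2.35  3.83  1.32 -1.39]
25 15 1 [0.54 1.1  2.45 3.4  1.52 1.68]
25 15 -1 [ 0.54  1.1   2.45  3.4   1.52 -1.46]
25 30 1 [0.28 1.11 2.47 2.93 1.56 1.47]
25 30 -1 [ 0.28  1.11  2.47  2.93  1.56 -1.67]
25 45 1 [0.06 1.07 2.4  2.49 1.39 1.35]
25 45 -1 [ 0.06  1.07  2.4   2.49  1.39 -1.79]
25 60 1 [-0.07  1.02  2.27  2.08  1.2   1.43]
25 60 -1 [-0.07  1.02  2.27  2.08  1.2  -1.71]
25 75 1 [-0.12  1.    2.09  1.69  1.13  1.62]
25 75 -1 [-0.12  1.    2.09  1.69  1.13 -1.52]
25 90 1 [-0.13  1.01  1.9   1.35  1.17  1.81]
25 90 -1 [-0.13  1.01  1.9   1.35  1.17 -1.33]
35 -60 1 [ 0.84  0.98  1.66 -1.    1.18  1.06]
35 -60 -1 [ 0.84  0.98  1.66 -1.    1.18 -2.09]
35 -45
[... 13344 characters left out ...]
58  1.39 -0.6 ]
40 120 0 [-0.45  0.73  1.69  0.45  1.51  1.95]
40 120 90 [-0.45  0.73  1.69  0.45  1.51 -2.76]
40 120 150 [-0.45  0.73  1.69  0.45  1.51 -1.71]
40 120 -90 [-0.45  0.73  1.69  0.45  1.51  0.38]
40 120 -150 [-0.45  0.73  1.69  0.45  1.51 -0.67]
40 135 0 [-0.36  0.77  1.59  0.32  1.61  1.86]
40 135 90 [-0.36  0.77  1.59  0.32  1.61 -2.85]
40 135 150 [-0.36  0.77  1.59  0.32  1.61 -1.8 ]
40 135 -90 [-0.36  0.77  1.59  0.32  1.61  0.29]
40 135 -150 [-0.36  0.77  1.59  0.32  1.61 -0.75]
40 150 0 [-0.27  0.8   1.52  0.2   1.68  1.76]
40 150 150 [-0.27  0.8   1.52  0.2   1.68 -1.91]
40 150 -90 [-0.27  0.8   1.52  0.2   1.68  0.19]
40 150 -150 [-0.27  0.8   1.52  0.2   1.68 -0.86]
0.0
```

```bash
python3 - <<'E'
from h import *
d=np.deg2rad
G=[.573,.278,.043]
for al in (50,60): 
  R=toolR(d(al),d(32),0,-1)
  for off in (.006,-.12): print('G',al,off,np.round(ik(np.array(G)+off*R.as_matrix()[:,2],R),2))
for al,g in ((45,(.45,.025)),(60,(.432,.025)),(75,(.416,.023)),(90,(.41,.01))):
  for th in (20,28):
    for r in (0,100,150):
      q=ik([*g,.16],toolR(d(al),d(th),d(r),-1)); print(al,th,r,None if q is None else np.round(q,2))
E
```

```text
G 50 0.006 [ 0.06  0.96  2.34  2.39  1.12 -1.7 ]
G 50 -0.12 [-0.19  0.83  2.52  2.18  1.12 -1.77]
G 60 0.006 [-0.02  0.94  2.26  2.11  1.04 -1.63]
G 60 -0.12 [-0.26  0.79  2.38  1.85  1.02 -1.61]
45 20 0 [-0.87  0.88  2.56  1.6   1.21 -1.89]
45 20 100 [-0.87  0.88  2.56  1.6   1.21 -0.15]
45 20 150 [-0.87  0.88  2.56  1.6   1.21  0.73]
45 28 0 [-0.8   0.74  2.56  1.63  1.09 -1.75]
45 28 100 [-0.8   0.74  2.56  1.63  1.09 -0.  ]
45 28 150 [-0.8   0.74  2.56  1.63  1.09  0.87]
60 20 0 [-0.86  0.83  2.39  1.26  1.2  -1.65]
60 20 100 [-0.86  0.83  2.39  1.26  1.2   0.1 ]
60 20 150 [-0.86  0.83  2.39  1.26  1.2   0.97]
60 28 0 [-0.81  0.71  2.41  1.27  1.09 -1.54]
60 28 100 [-0.81  0.71  2.41  1.27  1.09  0.2 ]
60 28 150 [-0.81  0.71  2.41  1.27  1.09  1.08]
75 20 0 [-0.8   0.82  2.23  1.01  1.27 -1.49]
75 20 100 [-0.8   0.82  2.23  1.01  1.27  0.26]
75 20 150 [-0.8   0.82  2.23  1.01  1.27  1.13]
75 28 0 [-0.76  0.71  2.26  1.    1.17 -1.41]
75 28 100 [-0.76  0.71  2.26  1.    1.17  0.34]
75 28 150 [-0.76  0.71  2.26  1.    1.17  1.21]
90 20 0 [-0.72  0.83  2.06  0.8   1.39 -1.38]
90 20 100 [-0.72  0.83  2.06  0.8   1.39  0.36]
90 20 150 [-0.72  0.83  2.06  0.8   1.39  1.24]
90 28 0 [-0.69  0.74  2.09  0.78  1.29 -1.32]
90 28 100 [-0.69  0.74  2.09  0.78  1.29  0.42]
90 28 150 [-0.69  0.74  2.09  0.78  1.29  1.3 ]
```

```bash
python3 - <<'E'
from h import *
d=np.deg2rad
G=np.array([.573,.278,.043]);R=toolR(d(60),d(32),0,-1)
q=np.array(ik(G-.12*R.as_matrix()[:,2],R))
s=sense();j=s['joints'].copy()
j[1]=-.1; move_joints(list(j)); print(sense()['tcp_pos'],sense()['clock'])
w=q.copy(); w[1]-=.5; move_joints(list(w)); print(sense()['tcp_pos'],sense()['clock'])
move_joints(list(q)); s=sense(); print(s['tcp_pos'],s['clock'],s['ft_force'])
cv2.imwrite("pics/w1.png",read_camera("wrist"));cv2.imwrite("pics/s1.png",read_camera("scene"))
print(proj('wrist',[[.573,.278,.004],[.573,.278,.079]]))
E
```

```text
[ 0.15960739 -0.5692851   0.59930034] 1.5417
[0.57854118 0.19049341 0.34372479] 4.6417
[0.53072037 0.20368264 0.09730458] 5.6167 [ 0.68535561 -0.75285753 -0.02349498]
[[320.28849465 236.32603529]
 [320.46901457 164.64810317]]
```

View pics/w1.png

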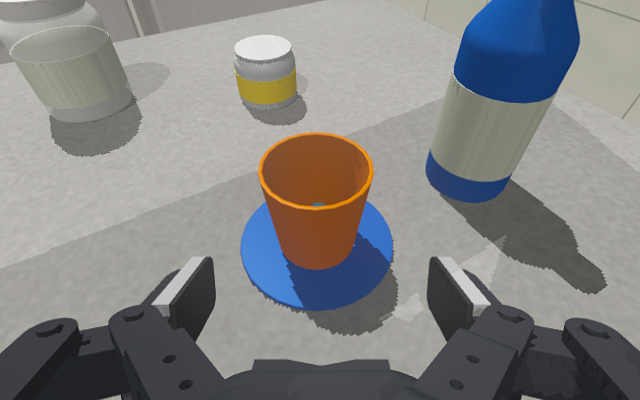

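View pics/s1.png

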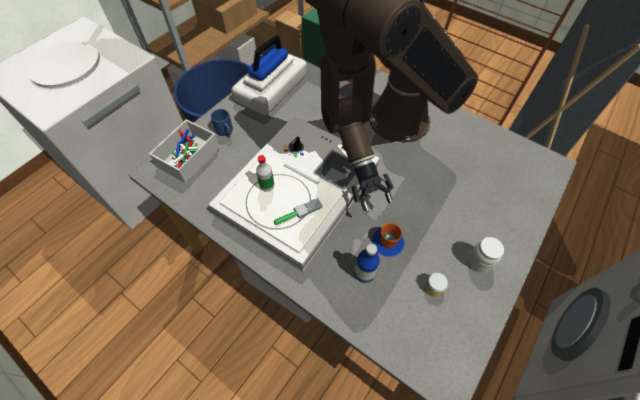

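The wrist view shows the cup rim centred at about (316,170), against a predicted (320,165). The aim is within about 3 mm, and nothing lies between the fingers and the cup. Next I'll grasp and lift.

```bash
python3 - <<'E'
from h import *
import json
d=np.deg2rad
G=np.array([.5718,.2788,.043]);R=toolR(d(60),d(32),0,-1)
p=tcp_for(G+.006*R.as_matrix()[:,2],R)
line_to(list(p),.1); print(sense()['ft_force'])
clamp(); s=sense(); print(s['clock'],s['gripper_width'],s['tcp_pos'],p,s['ft_force'])
json.dump(dict(p=list(s['tcp_pos']),j=list(s['joints']),pcmd=list(p)),open('grasp.json','w'))
line_to(list(p+[0,0,.03]),.1); s=sense(); print(s['clock'],s['gripper_width'],s['ft_force'])
cv2.imwrite("pics/w2.png",read_camera("wrist"));cv2.imwrite("pics/t2.png",read_camera("top"))
E
```

```text
[-1.03382345  0.89365392  0.40926036]
7.4583 0.06680794300974693 [0.58270461 0.29687646 0.0304034 ] [0.5824006  0.29716078 0.02975202] [-1.87564552 -3.20039709  6.02281383]
7.9083 0.0665257869578609 [ 0.48099232 -0.40559446 -1.48215491]
```

View pics/w2.png

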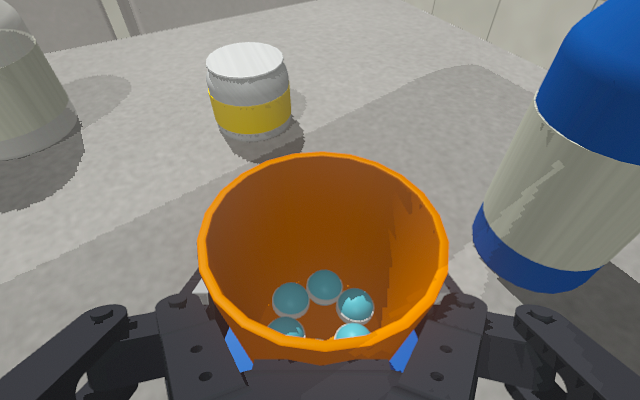

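The cup is held level at 66.5 mm, with the tablets visible inside. Next I'll plan the pour geometry before moving.

```bash
cat >> h.py <<'E'
dg=np.deg2rad
MT=toolR(dg(60),dg(32),0,-1).inv().apply([0,0,1])
def lip(g,R):
    m=R.apply(MT); dn=np.array([0,0,-1])+m*m[2]; dn/=np.linalg.norm(dn)
    return np.rad2deg(np.arccos(m[2])), m, np.array(g)+.037*m+.0355*dn
def pour(g,al,th,r):
    R=toolR(dg(al),dg(th),dg(r),-1); return list(np.array(g)+.025*R.as_matrix()[:,2]),list(rpy(R)),R
E
python3 - <<'E'
from h import *
g=[.416,.023,.165]
for th in (25,):
  for r in (0,60,90,100,110,120,135,150,170):
    p,o,R=pour(g,75,th,r); t,m,l=lip(g,R); q=inverse_kinematics(p,o)
    print(r,round(t,1),m.round(2),l.round(3),None if q is None else np.round(q,2))
E
```

```text
0 7.0 [-0.03 -0.12  0.99] [ 0.406 -0.015  0.197] [-0.77  0.74  2.25  1.01  1.21 -1.44]
60 52.5 [ 0.63 -0.48  0.61] [ 0.457 -0.008  0.159] [-0.77  0.74  2.25  1.01  1.21 -0.39]
90 77.1 [ 0.69 -0.68  0.22] [ 0.447 -0.008  0.139] [-0.77  0.74  2.25  1.01  1.21  0.13]
100 84.8 [ 0.67 -0.74  0.09] [ 0.443 -0.007  0.133] [-0.77  0.74  2.25  1.01  1.21  0.31]
110 92.2 [ 0.61 -0.79 -0.04] [ 0.438 -0.005  0.128] [-0.77  0.74  2.25  1.01  1.21  0.48]
120 99.2 [ 0.54 -0.83 -0.16] [ 0.433 -0.003  0.124] [-0.77  0.74  2.25  1.01  1.21  0.66]
135 108.6 [ 0.39 -0.86 -0.32] [0.426 0.001 0.12 ] [-0.77  0.74  2.25  1.01  1.21  0.92]
150 116.2 [ 0.2  -0.87 -0.44] [0.42  0.006 0.117] [-0.77  0.74  2.25  1.01  1.21  1.18]
170 122.2 [-0.07 -0.84 -0.53] [0.415 0.011 0.115] [-0.77  0.74  2.25  1.01  1.21  1.53]
```

```bash
python3 - <<'E'
from h import *
g=[.416,.023,.157]
s=sense();line_to(list(s['tcp_pos']+[0,0,.12]),.2)
p,o,R=pour(g,75,25,0)
q=np.array(inverse_kinematics(p,o)); w=q.copy(); w[1]-=.12
move_joints(list(w)); print(sense()['tcp_pos'],sense()['clock'])
move_joints(list(q)); s=sense(); print(s['tcp_pos'],p,s['clock'],s['ft_force'],s['gripper_width'])
q[5]+=dg(70); move_joints(list(q)); s=sense();print(s['clock'],s['ft_force'],s['gripper_width'])
cv2.imwrite("pics/s3.png",read_camera("scene"));cv2.imwrite("pics/w3.png",read_camera("wrist"))
E
python3 - <<'E'
import cv2,numpy as np
a=cv2.imread('pics/s3.png')[90:290,220:470];b=cv2.imread('pics/w3.png')
cv2.imwrite('pics/c3.png',np.hstack([cv2.resize(a,(500,400)),cv2.resize(b,(300,188)) if 0 else cv2.resize(b,(640,400))[:,170:470]]))
E
```

```text
[0.43556399 0.03260252 0.18006633] 9.9167
[0.42181851 0.04605805 0.14619413] [np.float64(0.4218642429002451), np.float64(0.044885652451639835), np.float64(0.14643454345648252)] 10.225 [-0.00133272 -1.05327463 -1.083498  ] 0.06659224690544263
11.3917 [-0.16202127  0.7672068  -1.54570486] 0.066668148537536
```

View pics/c3.png

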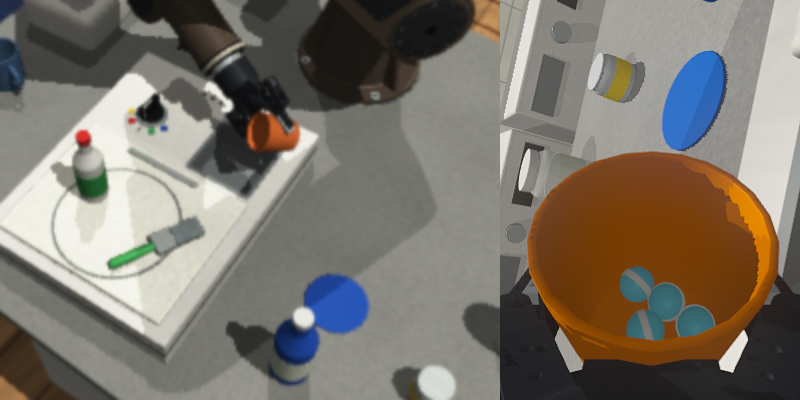

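The cup is tilted about 60° over the tray corner with its mouth towards the tray, and the tablets are still inside. Next I'll roll slowly.

```bash
python3 - <<'E'
from h import *
q=sense()['joints'].copy()
ims=[]
for a in (18,6,6,6,6,6,8,10,10):
    q[5]+=dg(a); move_joints(list(q)); ims.append(read_camera('wrist'))
s=sense();print(s['clock'],s['ft_force'],s['gripper_width'],q)
for i,im in enumerate(ims): cv2.putText(im,str(i),(20,60),0,2,(0,0,255),3)
r=[cv2.resize(im,(266,166)) for im in ims]
cv2.imwrite('pics/p4.png',np.vstack([np.hstack(r[i:i+3]) for i in (0,3,6)]))
cv2.imwrite("pics/s4.png",cv2.resize(read_camera("scene")[110:240,260:440],None,fx=4,fy=4))
E
```

```text
14.45 [-0.59035955  0.55699553 -0.93212849] 0.06666085994776853 [-0.76684428  0.76234217  2.25359234  1.0194465   1.19744728  1.09342048]
```

View pics/p4.png

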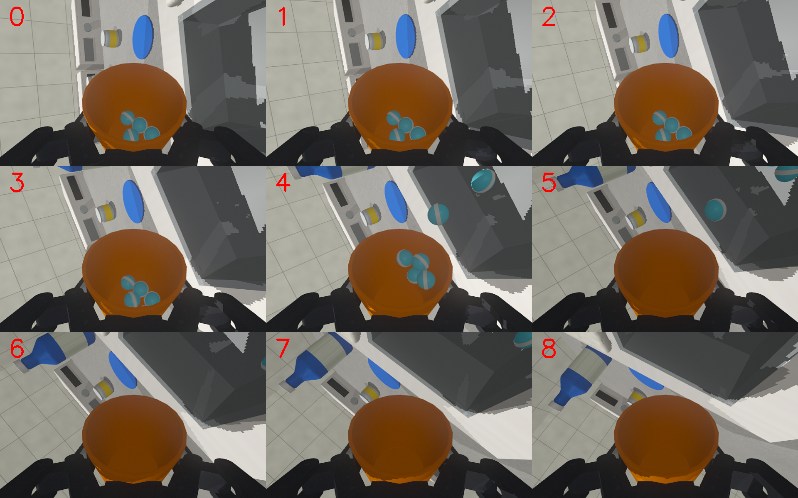

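View pics/s4.png

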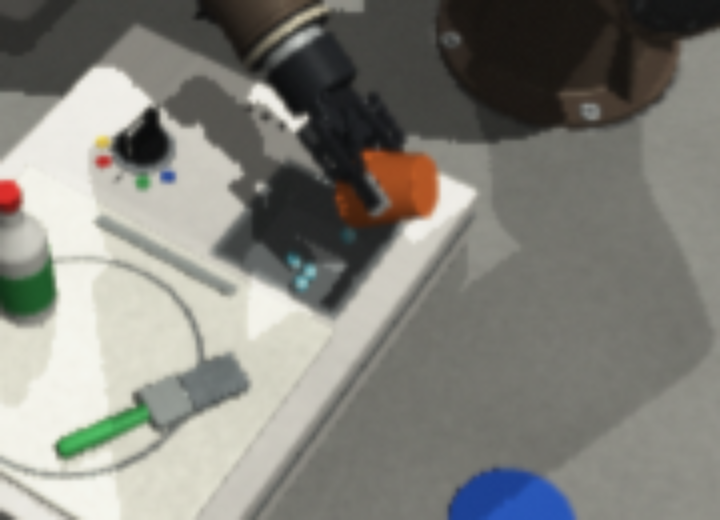

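By frame 5 the wrist views show the cup empty, and the scene view shows tablets in the tray near (300,270). Next I'll roll back, check the tray, and return the cup.

```bash
python3 - <<'E'
from h import *
import json
gj=json.load(open('grasp.json'))
q=sense()['joints'].copy()
p,o,R=pour([.416,.023,.157],75,25,0)
q[1]-=.12; q[5]-=dg(146); move_joints(list(q))
p=np.array(gj['pcmd']);o=list(rpy(toolR(dg(60),dg(32),0,-1)))
move_pose(list(p+[0,0,.12]),o); s=sense(); print(s['clock'],s['tcp_pos'],s['gripper_width'])
t=read_camera('top');cv2.imwrite('pics/t5.png',t);crop(t,200,190,350,290,5,'pics/t5c.png')
cv2.imwrite('pics/s5.png',cv2.resize(read_camera("scene")[110:270,260:440],None,fx=3.5,fy=3.5))
E
```

```text
17.9417 [0.5825082  0.29655862 0.149743  ] 0.06674148997166572
```

View pics/t5c.png

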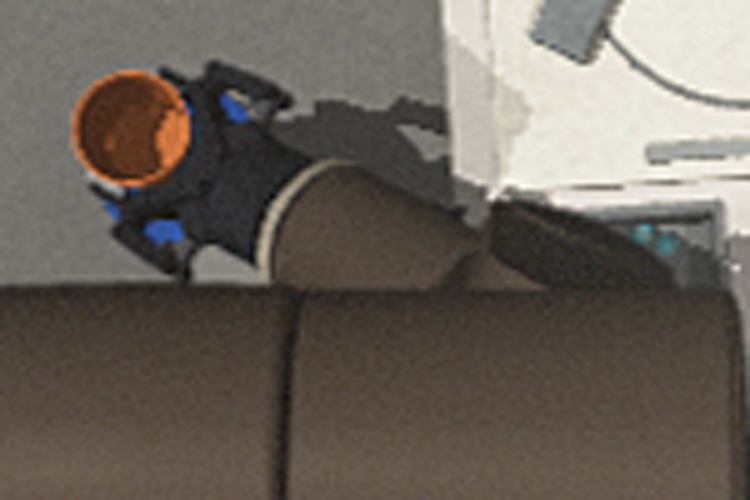

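View pics/s5.png

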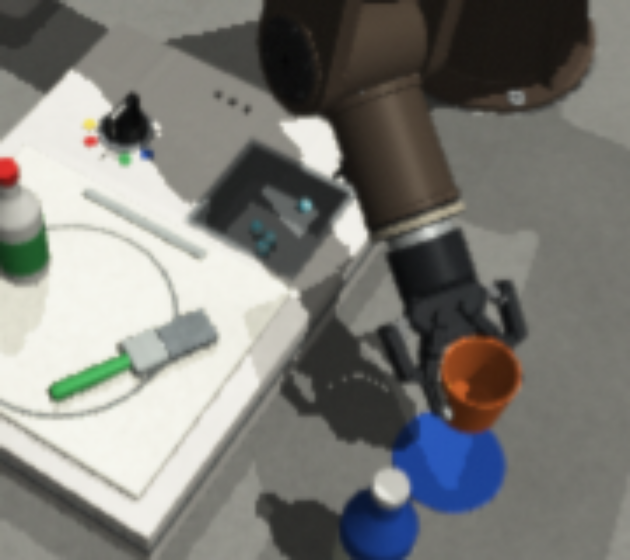

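Cup is empty in both views. I can see at least 4 tablets in the tray, with the rest hidden in shadow or by the arm. I'll put the cup down, then count them.

```bash
python3 - <<'E'
from h import *
import json
gj=json.load(open('grasp.json'));p=np.array(gj['pcmd']);R=toolR(dg(60),dg(32),0,-1);a=R.as_matrix()[:,2]
line_to(list(p+[0,0,.02]),.15); line_to(list(p+[0,0,.0006]),.05); s=sense();print(s['tcp_pos'],s['ft_force'])
gripper_open(); s=sense();print(s['gripper_width'],s['clock'])
line_to(list(p-.10*a),.12); cv2.imwrite('pics/w6.png',read_camera('wrist'))
q=sense()['joints'].copy(); q[1]-=.5; move_joints(list(q)); print(sense()['tcp_pos'])
E
```

```text
[0.582633   0.29717794 0.03042961] [-1.41601469 -3.04962293  5.62223925]
0.08539960848769154 19.7333
[0.59239465 0.21326035 0.34170388]
```

View pics/w6.png

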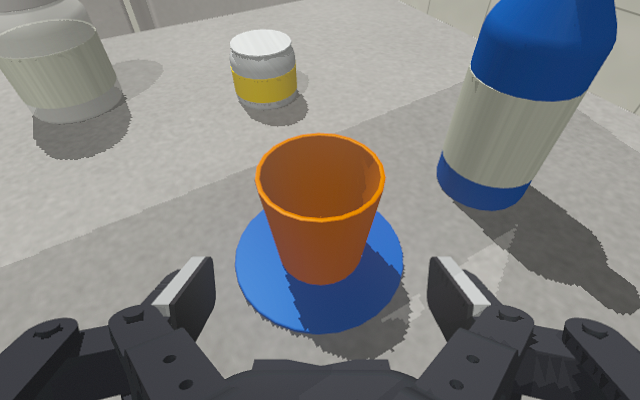

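The cup stands upright and empty, centred on the coaster (foot near (320,280)). Next I'll count tablets from above the tray.

```bash
python3 - <<'E'
from h import *
o=rpy(Ro.from_euler('xyz',[np.pi,0,.05]))
q=inverse_kinematics([.44,-.08,.33],list(o)); print(np.round(q,2), np.round(sense()['joints'],2))
move_joints(list(q)); s=sense(); print(s['clock'],s['tcp_pos'])
w=read_camera('wrist');P=camera_params('wrist');cv2.imwrite('pics/w7.png',w)
H=hsv(w);m=cv2.inRange(H,(80,60,60),(100,255,255));n,l,st,c=cv2.connectedComponentsWithStats(m)
for i in range(1,n):
    if st[i,4]>20: print(st[i],onplane('wrist',c[i],.028,P).round(3))
print(proj('wrist',[[.4606,-.0343,.02],[.471,-.2322,.124]],P))
cv2.imwrite('pics/t7.png',read_camera('top'))
E
```

```text
[-0.25  0.09  1.9  -0.    1.15  1.27] [-0.21  0.33  2.36  1.92  1.03 -1.63]
24.3417 [ 0.43984147 -0.07976917  0.32964814]
[293  90  10   9  49] [[ 0.517 -0.048  0.028]]
[290  93   9  10  46] [[ 0.511 -0.042  0.028]]
[303  97  13  13 128] [[ 0.507 -0.061  0.028]]
[274 122  13  19 114] [[ 0.475 -0.028  0.028]]
[276 136  11  10  85] [[ 0.46  -0.029  0.028]]
[292 138  12  12 113] [[ 0.458 -0.049  0.028]]
[271 183  10   9  67] [[ 0.402 -0.023  0.028]]
[[286.2100432  140.1997236 ]
 [480.06185524 150.21068074]]
```

View pics/w7.png

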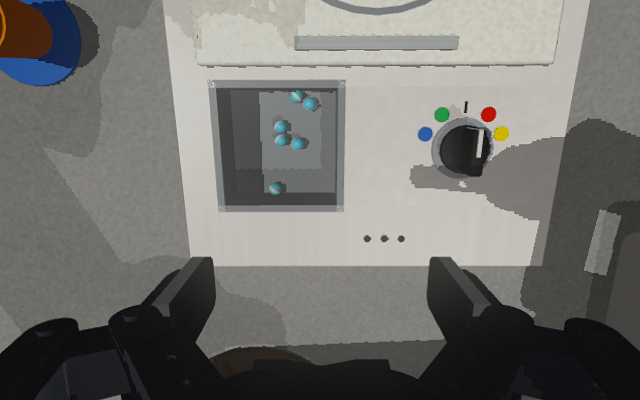

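All six tablets lie in the tray: wrist-view pixels (297,97), (310,103), (280,127), (281,140), (298,144) and (276,188). Next I'll cross-check the dial with this view.

```bash
python3 - <<'E'
from h import *
w=cv2.imread('pics/w7.png');H=hsv(w);b=(415,95,515,145)
D={}
for n,lo,hi in [('green',(45,80,40),(85,255,255)),('blue',(105,80,40),(125,255,255)),('yellow',(17,100,80),(32,255,255)),('red',(0,130,80),(8,255,255))]:
    m=cv2.inRange(H,lo,hi)[b[1]:b[3],b[0]:b[2]];ys,xs=np.nonzero(m)
    D[n]=onplane('wrist',(xs.mean()+b[0],ys.mean()+b[1]),.08)[0]; print(n,len(xs),D[n].round(4))
A={'green':.6,'blue':1.2,'red':-.6,'yellow':-1.2}
from scipy.optimize import least_squares
f=lambda v: np.concatenate([D[n][:2]-v[:2]-.044*np.array([np.cos(a+v[2]),np.sin(a+v[2])]) for n,a in A.items()])
r=least_squares(f,[.47,-.23,.05]);print(r.x.round(4),r.fun.round(4))
E
```

```text
green 173 [ 0.5025 -0.2047  0.08  ]
blue 167 [ 0.4813 -0.1896  0.08  ]
yellow 179 [ 0.4855 -0.2715  0.08  ]
red 181 [ 0.5051 -0.2542  0.08  ]
[ 0.4675 -0.2314  0.0516] [ 0.     -0.0001 -0.     -0.     -0.      0.0001 -0.     -0.    ]
```

```bash
python3 - <<'E'
from h import *
c=[.469,-.2318]
O=lambda y:[np.pi,0,.052+y]
move_pose([*c,.20],O(0)); 
line_to([*c,.130],.12); w=read_camera('wrist'); cv2.imwrite('pics/w8.png',w)
line_to([*c,.098],.06); s=sense(); print(s['clock'],s['tcp_pos'],s['ft_force'])
E
```

```text
26.7333 [ 0.46895062 -0.2317648   0.097834  ] [ 0.37841316 -0.17747619 -0.2697526 ]
```

View pics/w8.png

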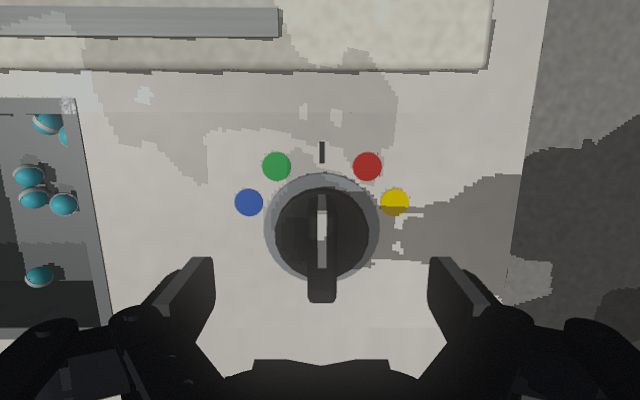

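The bar is centred between the jaws (x≈321), and green is at the +0.6 stop. Next I'll clamp and turn.

```bash
python3 - <<'E'
from h import *
clamp(); s=sense(); print(s['clock'],s['gripper_width'],s['ft_force'],s['torque'])
q=s['joints'].copy()
for k in range(3):
    q[5]-=.207; move_joints(list(q)); s=sense(); print(s['clock'],s['eef_rot'][2],s['ft_force'].round(1),s['torque'].round(2))
sleep(.2); gripper_open()
p=sense()['tcp_pos']; line_to([p[0],p[1],.2],.12); s=sense(); print(s['clock'],s['gripper_width'])
cv2.imwrite('pics/w9.png',read_camera('wrist'))
E
```

```text
27.3833 0.012888462106894719 [-2.62104313 -1.32614477  5.41758969] [-0.18094351  0.29986027 -0.00451856]
27.7083 0.25498479910289107 [-0.1  2.6  4.4] [ 0.61  0.04 -0.04]
28.0333 0.4623085923276171 [-0.8  5.2  4.8] [1.05 0.02 0.06]
28.3583 0.6692077729053121 [-1.1  6.8  6.2] [1.32 0.18 0.01]
30.2583 0.08504416572150474
```

View pics/w9.png

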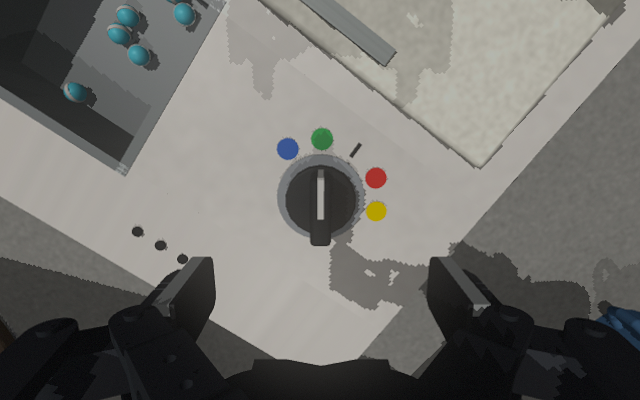

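The pointer at (320,175) aims at the green dot at (322,139). Next, a final check of the whole scene.

```bash
python3 - <<'E'
from h import *
q=sense()['joints'].copy(); q[1]-=.35; move_joints(list(q)); sleep(.5)
s=sense(); print(s['clock'],s['ft_force'])
t=read_camera('top'); cv2.imwrite('pics/t10.png',t); H=hsv(t)
def fit(lo,hi,z):
    m=cv2.inRange(H,lo,hi);k=np.zeros_like(m);k[200:245,212:262]=m[200:245,212:262]
    c=max(cv2.findContours(k,0,1)[0],key=cv2.contourArea);h=cv2.convexHull(c).reshape(-1,2).astype(float)
    P=onplane('top',h,z)[:,:2];A=np.linalg.lstsq(np.c_[2*P,np.ones(len(P))],(P**2).sum(1),rcond=None)[0];return A[:2],np.sqrt(A[2]+A[:2]@A[:2])
print('rim',fit((2,90,40),(16,255,255),.079),'coaster',fit((100,100,30),(130,255,255),.004))
E
```

```text
31.575 [ 0.54857309  0.48496176 -0.20920799]
rim (array([0.57367114, 0.27796937]), np.float64(0.036569485540317435)) coaster (array([0.573387  , 0.27881871]), np.float64(0.058975279788276255))
```

View pics/t10.png

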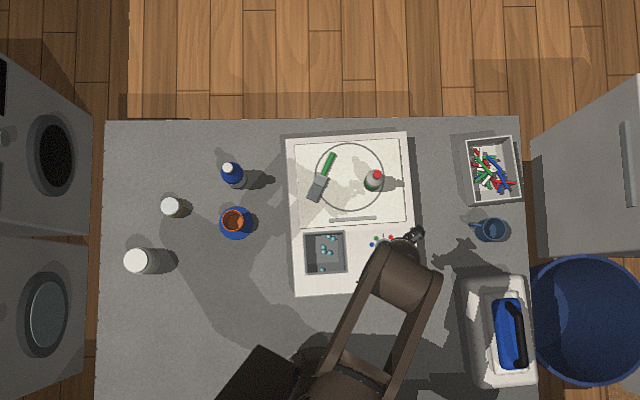

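The top view shows the cup upright at (234,221), the tablets in the tray near (325,252), and all the bystanders at their starting pixels. I'm handing the job in.

```bash
python3 -c "
from bench import *
job_done();print(sense()['clock'])"
```

```text
the job is handed in; nothing more can be done
the job is handed in; nothing more can be done
```

I poured the six tablets into the detergent tray and stood the empty cup back on its coaster. Then I turned the dial to the green dot, let go and handed the job in at about 32 s of the 70 s allowed. `job_done()` gives no verdict, so these are my own checks:

- **Tablets:** the wrist view showed all six lying in the tray. A later wrist view at the dial, and the final top view, also show tablets in the tray.
- **Cup:** it stands upright and let go, with its rim centre about 1 mm from the coaster's centre in the top view.
- **Dial:** I turned it to 0.62 rad and released it. From above, its pointer lines up with the green dot at the +0.6 stop. I checked this by eye and did not measure the aim distance.
- **Bystanders:** by eye, all are where they were at the start in the top view. The robot is clear of everything.
- **Disagreement:** the top and wrist views differed by about 3.6 mm on the dial axis in x. I used the average; this runs along the bar, so it did not affect the grip.

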